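# Tuck the dust grille under the collector's flap and hold it down

### The arm

A 6-joint arm with a two-finger parallel gripper is mounted at the origin on the work surface. World frame = base frame: x ahead of the robot, y to its left, z up, the work surface at z = 0. Lengths are in mm, angles in rad, forces in N, time in s.
With the tool pointing down it reaches from about 275 to 750 mm from the base axis. Payload 10.2 kg.
Tool frame: the origin (TCP) lies between the finger pads; the fingertips stand 22 mm ahead of it and the grasp point (between the pads) lies 3 mm ahead of it (ctrl.nose_length is the distance from the TCP to the fingertips, in mm); y points along the fingers, z is the direction in which the jaws open and shut, and the axes are right-handed (so a half turn about y gives the same grasp; the last joint's range is limited). The gripper opens to 85 mm and grips with 20 to 120 N. Pads are 22 mm wide; open, the fingers measure 114 mm over their backs; the gripper's body (76 mm by 85 mm) begins 54 mm behind the grasp point. The pads swing forward as they close: fully open they stand 13 mm farther back than shut.
Start: joints at [1.025, 0.313, 1.498, -0, 1.331, -0.223], TCP at [166.555, 497.886, 253.294] pointing down, gripper open.
Joint ranges: [-2.94, 2.94], [-0.97, 2.17], [0.19, 2.56], [-1.23, 4.37], [0.02, 3.11], [-2.88, 2.88]. Speed limits (rad/s): [2.39, 2.39, 3.01, 3.14, 3.14, 3.14].

### API

Orientations are given as a unit quaternion [w, x, y, z].
In Python, from rig import ctrl, eyes, models gives the robot as it stands.
- The arm moves only by the shell command python3 -m crank 'ROWS' [FORCE]. ROWS is JSON, a list of rows, each an object with "dp": the shift along the tool's x, y, z in mm, a list of three; "roll": the turn about the tool's y in rad; "gripper": the closure in counts, from 0 (fully open) to 255 (shut). A call has 1 to 10 rows; each row is the pose to reach, as a shift and turn from the pose commanded when the call began, along the tool's axes at that moment; what a row does not reach only later rows make up. A row lasts 1/12 s, in which the tool goes at most 41.7 mm and 7.16 degrees, less where a joint would pass 70% of its speed; a pose out of reach is approached as far as the arm can. A call with a gripper value outside its range is refused whole. The fingers move at their own pace and stop on an object; FORCE is the grip in N (left out, the last holds). Time passes only in rows, so rows that repeat a pose let the fingers close. It gives the time, the measured TCP pose, the force and the opening at its end, in the units of the state.
- ctrl.sense(): the state, without advancing time (a new reading comes with each control period).
- eyes.capture(name): name is "scene" or "top"; returns a dict with "color" (400x640x3 uint8, red, green, blue), "fx", "fy", "cx", "cy" (pixels), "R" (3x3) and "t" (3): a world point X has camera coordinates R X + t. Camera axes: x right, y down, z forward; pixel columns grow to the right and rows downward; lengths in mm; the calibration is good to about 2 mm. A picture is of the moment at which its call begins. There is no depth.
- ctrl.finish_job(): hands the job in, once; it reports no verdict.
Trained networks look in a picture, given as the dict that the camera call returned (one of the last four; its "shot" number tells which), for a name from the list of things; names that differ only in an ending like _2 or _b are one class to them, and where a whole thing is asked for, a point or a joint stands for the part that bears it (a point fixed in the world has none). Each returns a list of dicts, best first, with "confidence" (0 to 1); they miss things now and then, are a little off and sometimes report something else, mostly with a low value. They report only what shows in the picture. A call takes as long as a camera call. They do not tell look-alikes from the thing itself.
- models.spot_in(picture, label): "extent" ([centre column, centre row, width, height] in pixels, round what is visible of it).
- models.spot_point(picture, label): "centre" ([column, row] in pixels: a listed point, or the origin of a listed thing).
The state is a dict: "time_s": time; "joints": joint angles; "dq": joint speeds; "tau": joint torques, N m; "eef_pos": TCP position; "ee_rot": TCP orientation; "force": force on the tool from outside, world axes, zero at the start; "wrist_torque": the same for the moment, N m; "grip_width": opening from 0.0 (shut) to 1.0 (fully open).
Only numpy, scipy, OpenCV 4.12 (cv2) and the standard library are available. Lean on these libraries where they do the work, as an engineer would, in place of code of your own. Each camera call takes 0.05 s, during which the arm holds its last target. There are 200 camera calls.

### The job

Refit the loose metal grille on the nail-dust collector: lay it on the deck and slide its front edge (the edge farther from its upright rib) squarely under the grey lapped flap until it is home, without lifting the flap. Then press it down firmly, flat on the deck, and finish while still holding it pressed there: do not let go. Leave the small things standing around where they are.

Things in the scene. Friction and masses are not known exactly. Their poses are not given: they have to be found in the camera images.
- grille: Loose slotted aluminium plate, 120 (x) by 100 (y) by 5 mm, 0.13 to 0.25 kg, flat on the desk, right way up. Origin: centre of its underside; z up. The front edge, to be tucked, is at x = +60 mm. An upright rib to grip stands across it, centred at x = -20 mm: 14 mm thick (x), 60 mm long (y), its top 41 mm above the underside.
- rib (a point): Point in the grille's rib to grip, on its middle plane, at x = -20 mm, y = 0, 29 mm above the grille's underside. Same axes as the grille. Fingers close on the rib along the grille's x.
- grille_edge (a point): Middle of the grille's front edge, on its underside (x = +60 mm of the grille).
- collector: White dust collector fixed to the desk, 260 (x) by 200 mm (y). Origin: centre of its underside; x is the direction in which the grille slides in, z up. Its deck, 55 mm high, runs from x = -130 to +70 mm, with the suction opening (70 by 76 mm) at x = y = 0. At x = +70 mm a 10 mm step up is the stop for the grille. Grille fully home: its origin at x = +10, y = 0, z = 55 mm, axes as the collector's.
- flap_edge (a point): Middle of the grey flap's free edge, on its underside: at x = +40, y = 0, z = 65 mm of the collector when closed. The flap is a rigid plate 80 mm (collector x +40 to +120 mm) by 150 mm by 4 mm, 0.05 kg; its free part laps 30 mm over the deck, 10 mm above it. Axes as the collector's.
- flap (a joint): Angle of the flap about its hinge at x = +120 mm of the collector, in rad: 0 closed (held only by its own weight), grows as the free edge lifts, about 0.8 mm at the edge per 0.01 rad.
- deck_stop (a point): Middle of the foot of the step at the end of the deck (collector x = +70 mm, y = 0, z = 55 mm), under the flap.
- polish: Bystander: small glass polish bottle with a black cap, 30 mm across, 75 mm tall, beyond the work. Origin at its foot.
- spray: Bystander: clear bottle with white cap, 48 mm across, 130 mm tall, left of the work. Origin at its foot.
- pot: Bystander: white ceramic cup, 70 mm across, 75 mm tall, right of the work. Origin at its foot.
Things that resemble listed ones, but are neither listed nor needed, are in the scene too. What is meant by the grille is not yellow, and is the larger of those in its own colour.

How it is judged:
By the outcome, as a careful person would: the job done as asked, in the order asked, and still so for the second after the job is handed in, while the arm keeps its last pose, push and grip.
It also fails if it takes over 42 s, if anything falls off the work surface, if the arm or the gripper's body presses on something with over 40 N, if the wrist force passes 120 N, or if a joint passes its speed limit or range.

## Working session

There is one attempt and no reset: what is moved stays moved. The work goes in short steps, Python scripts to look and compute and a shell command to move; the robot and the scene stay as the last step left them, time stands still between calls to the robot, and variables do not carry over. Pictures are saved under pics/ and viewed, about 8 in all and at most 12, crops included, and the job is handed in when it is done.

```bash
mkdir -p pics; ls; python3 - <<'E'
from rig import ctrl,eyes,models
import cv2
s=ctrl.sense();print(s['time_s'],s['eef_pos'],s['ee_rot'],s['force'],s['grip_width'],ctrl.nose_length)
for n in("scene","top"):
    p=eyes.capture(n);cv2.imwrite(f"pics/{n}0.png",p["color"][:,:,::-1])
    print(n,p['fx'],p['cx'],p['cy'],p['R'],p['t'])
    for l in("grille","rib","grille_edge","collector","flap_edge","deck_stop","polish","spray","pot"):
        print(l,[(d['centre'],round(d['confidence'],2)) for d in models.spot_point(p,l)][:4])
E
```

```text
pics
0.0 [166.40965374 497.68050731 252.74838246] [-0.6974988   0.69834084 -0.1137882   0.11343606] [ 0.5509814   0.09143379 -0.40078961] 1.000799121704235 22.0
scene 483.34730247895646 314.67684969976744 207.80509909326182 [[ 0.39594369  0.91826477 -0.00429122]
 [ 0.71429826 -0.31092601 -0.62697927]
 [-0.57706723  0.24518327 -0.77902412]] [-239.02555274 -365.68405344 1657.51191523]
grille [([435.3, 239.6], 0.8), ([324.9, 170.3], 0.74), ([365.2, 205.4], 0.61)]
rib [([357.8, 194.7], 0.89), ([441.4, 243.4], 0.89), ([335.4, 276.8], 0.74), ([329.2, 165.1], 0.64)]
grille_edge [([381.9, 214.9], 0.92), ([307.8, 166.8], 0.91), ([424.6, 225.2], 0.69), ([432.7, 163.8], 0.6)]
collector [([243.3, 243.2], 0.63)]
flap_edge [([245.8, 235.9], 0.61), ([364.8, 207.2], 0.48)]
deck_stop [([254.9, 243.9], 0.56)]
polish [([244.2, 236.2], 0.47), ([332.2, 277.9], 0.46)]
spray [([435.1, 163.7], 0.95)]
pot [([131.4, 245.6], 0.81), ([240.7, 241.3], 0.72)]
top 474.8876494052871 314.6438718177713 196.68685633647357 [[ 1.32479086e-02 -9.99910468e-01  1.88408738e-03]
 [-9.91181945e-01 -1.33806662e-02 -1.31830612e-01]
 [ 1.31844020e-01 -1.20993491e-04 -9.91270468e-01]] [   8.468439    597.43769776 1588.1311184 ]
grille [([283.2, 257.0], 0.83), ([270.3, 204.4], 0.66)]
rib [([239.1, 141.3], 0.95), ([277.4, 251.2], 0.69)]
grille_edge [([246.4, 167.5], 0.94), ([262.1, 187.3], 0.85), ([291.7, 262.0], 0.79)]
collector [([373.1, 213.4], 0.64)]
flap_edge [([372.9, 200.5], 0.57), ([325.7, 157.9], 0.31)]
deck_stop [([367.5, 191.2], 0.87), ([325.5, 157.4], 0.22)]
polish [([325.1, 155.8], 0.48)]
spray [([191.2, 227.0], 0.61)]
pot [([450.1, 242.0], 0.81)]
```

View pics/scene0.png

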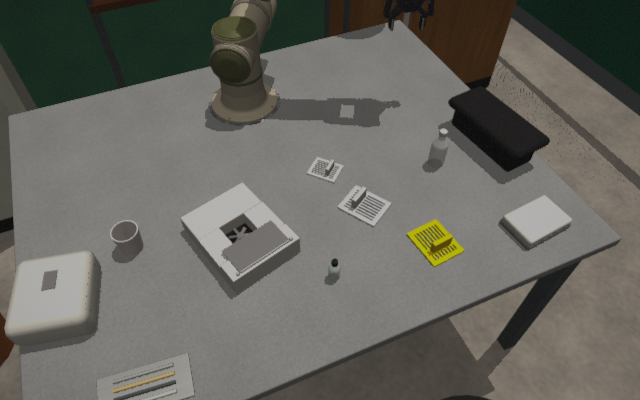

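View pics/top0.png

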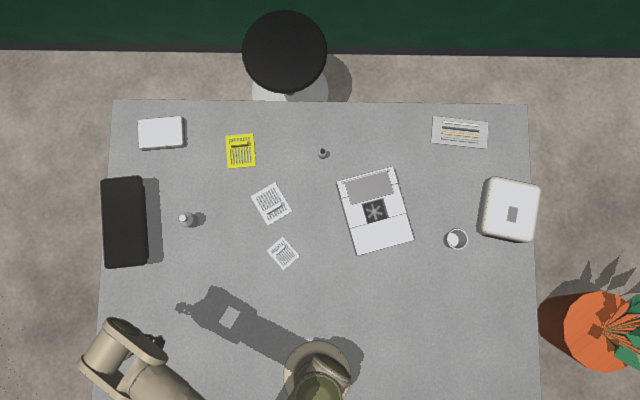

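The scene view shows the real grille (larger, white) at about (365,205), with its rib on the robot side. The smaller white look-alike is at (325,170) and the yellow one at (435,240). In the top view the grille is at (271,203) and the collector at (375,210), with its grey flap on the far side at about (369,187).

```bash
cat > h.py <<'E'
import numpy as np,cv2
from rig import ctrl,eyes,models
def plane(p,uv,z):
    R=np.array(p['R']);t=np.array(p['t']);c=-R.T@t
    d=R.T@np.array([(uv[0]-p['cx'])/p['fx'],(uv[1]-p['cy'])/p['fy'],1]);return c+d*(z-c[2])/d[2]
def proj(p,X):
    x=np.array(p['R'])@X+np.array(p['t']);return np.array([p['fx']*x[0]/x[2]+p['cx'],p['fy']*x[1]/x[2]+p['cy']])
def tri(ps,uvs):
    A=[];b=[]
    for p,uv in zip(ps,uvs):
        R=np.array(p['R']);t=np.array(p['t'])
        for k,f,c in((0,'fx','cx'),(1,'fy','cy')):
            m=(uv[k]-p[c])/p[f];A.append(R[k]-m*R[2]);b.append(m*t[2]-t[k])
    return np.linalg.lstsq(np.array(A),np.array(b),rcond=None)[0]
def crop(p,c,w,h,k,fn):
    im=p['color'][c[1]-h:c[1]+h,c[0]-w:c[0]+w,::-1];cv2.imwrite(fn,cv2.resize(im,None,fx=k,fy=k,interpolation=cv2.INTER_CUBIC))
E
python3 - <<'E'
from h import *
p=eyes.capture("top");q=eyes.capture("scene")
def rect(p,c,r,z):
    g=cv2.cvtColor(p['color'],cv2.COLOR_RGB2GRAY)
    x0,y0=c[0]-r,c[1]-r;s=g[y0:y0+2*r,x0:x0+2*r]
    th,m=cv2.threshold(s,0,255,cv2.THRESH_OTSU)
    m=cv2.morphologyEx(m,cv2.MORPH_CLOSE,np.ones((5,5)))
    cs=max(cv2.findContours(m,0,2)[0],key=cv2.contourArea)
    hull=cs[:,0,:].astype(float)+[x0,y0]
    W=np.array([plane(p,u,z)[:2] for u in hull],np.float32)
    return th,cv2.minAreaRect(W)
print(rect(p,(271,203),27,5),rect(p,(375,211),52,55))
print(rect(q,(365,205),30,5))
for n,a,b,in(("rib",(277.5,211),(357.8,194.7)),("edge",(262.1,187.3),(381.9,214.9)),):print(n,tri([p,q],[a,b]))
print("rib top-only? grille", plane(p,(270.3,204.4),0),plane(q,(365.2,205.4),0),plane(p,(262.1,187.3),0),plane(q,(381.9,214.9),0),plane(q,(357.8,194.7),29))
print("coll",plane(p,(372.9,200.5),65),plane(p,(367.5,191.2),55),plane(p,(373.1,213.4),0))
print("polish",plane(p,(325,156),0),"spray",plane(p,(191,227),0),"pot",plane(p,(450,242),0))
a=p['color'][150:260,240:420,::-1];cv2.imwrite('pics/c1.png',cv2.resize(a,None,fx=4.4,fy=4.4,interpolation=cv2.INTER_CUBIC))
E
```

```text
(184.0, ((576.8350830078125, 169.3066864013672), (117.86749267578125, 101.19819641113281), 31.85120391845703)) (183.0, ((552.8434448242188, -187.7889404296875), (259.974853515625, 199.3091278076172), 15.859162330627441))
(146.0, ((572.15478515625, 167.6748809814453), (119.73810577392578, 106.59749603271484), 31.734865188598633))
rib [549.8595725  148.80019986  27.35419263]
edge [630.20252721 196.48550513   6.76224698]
rib top-only? grille [573.17662474 171.42766121   0.        ] [575.44287417 167.73680543   0.        ] [633.36396385 201.83250757   0.        ] [624.37483601 194.78434195   0.        ] [552.86744759 153.55515931  29.        ]
coll [ 583.57128038 -180.05276175   65.        ] [ 616.46298001 -163.01879062   55.        ] [ 546.35155099 -188.6705887     0.        ]
polish [748.81170323 -18.39926801   0.        ] spray [490.30575158 445.31369547   0.        ] pot [ 450.29190655 -455.20553581    0.        ]
```

View pics/c1.png

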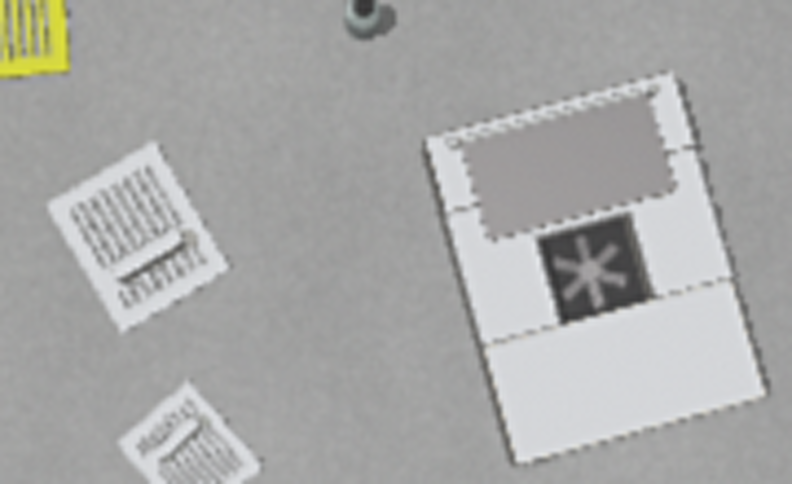

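The crop confirms that the grille's rib is on the robot side and its front edge points up-left. The flap is at the far end of the collector, and the slide-in direction has a yaw of about +16°.

```bash
cat >> h.py <<'E'
from scipy.spatial.transform import Rotation as Ro
def T():
    s=ctrl.sense();q=s['ee_rot'];return s,Ro.from_quat([q[1],q[2],q[3],q[0]]).as_matrix()
def go(target,yawdeg):
    "shift in tool axes and roll to bring TCP to target, tool z (mod 180) along yaw"
    s,M=T();d=M.T@(np.array(target)-s['eef_pos'])
    cur=np.arctan2(M[1,2],M[0,2]);sgn=np.sign(M[2,1])  # roll about tool y (down => -1)
    dy=(np.radians(yawdeg)-cur+np.pi/2)%np.pi-np.pi/2
    print("t",s['time_s'],"pos",s['eef_pos'].round(1),"zyaw",np.degrees(cur).round(2),"ydir",M[:,1].round(3),"F",np.round(s['force'],1),"w",round(s['grip_width'],3))
    print("dp",d.round(1),"roll",(dy*sgn).round(4),"joints",np.round(s['joints'],2))
G=np.array([576,168.8]);GY=31.8;C=np.array([552.8,-187.8]);CY=15.86
u=lambda a:np.array([np.cos(np.radians(a)),np.sin(np.radians(a))])
E
python3 - <<'E'
from h import *
r=G-20*u(GY);print(r);go([*r,120],GY)
E
```

```text
[559.00214614 158.26088409]
t 1.1 pos [166.6 497.9 253.3] zyaw 71.5 ydir [-0.  0. -1.] F [ 0.2  0.4 -0.1] w 0.999
dp [ 479.9  133.3 -197.6] roll 0.6929 joints [ 1.02  0.31  1.5   0.    1.33 -0.22]
```

```bash
R='{"dp":[480,133,-198],"roll":0.693,"gripper":0}'; python3 -m crank '[{"dp":[40,10,-16],"roll":0.12,"gripper":0},{"dp":[80,20,-32],"roll":0.24,"gripper":0},{"dp":[120,30,-48],"roll":0.36,"gripper":0},{"dp":[160,40,-64],"roll":0.48,"gripper":0},{"dp":[200,50,-80],"roll":0.6,"gripper":0},{"dp":[238,62,-96],"roll":0.693,"gripper":0},{"dp":[276,74,-112],"roll":0.693,"gripper":0},{"dp":[314,86,-128],"roll":0.693,"gripper":0},{"dp":[352,98,-144],"roll":0.693,"gripper":0},{"dp":[390,110,-160],"roll":0.693,"gripper":0}]'
python3 - <<'E'
from h import *
go([*(G-20*u(GY)),120],GY)
E
```

```text
time_s: 1.93
eef_pos: [473.1, 232.9, 148.2]
ee_rot: [0.618, -0.618, 0.344, -0.344]
force: [0.4, 0.4, -0.7]
grip_width: 0.999
t 1.9333 pos [473.1 232.9 148.2] zyaw 31.79 ydir [ 0.  0. -1.] F [ 0.4  0.4 -0.7] w 0.999
dp [108.7  28.3  33.6] roll -0.0002 joints [ 0.24  0.42  1.63  0.    1.09 -0.32]
```

```bash
python3 -m crank '[{"dp":[32,8,10],"roll":0,"gripper":0},{"dp":[64,16,20],"roll":0,"gripper":0},{"dp":[94,23,29],"roll":0,"gripper":0},{"dp":[94,23,29],"roll":0,"gripper":0},{"dp":[94,23,29],"roll":0,"gripper":0},{"dp":[94,23,29],"roll":0,"gripper":0}]'
python3 - <<'E'
from h import *
go([*(G-20*u(GY)),32],GY)
p=eyes.capture("scene");crop(p,(370,195),70,55,5,"pics/a1.png")
E
```

```text
time_s: 2.43
eef_pos: [545.6, 170.3, 125.7]
ee_rot: [-0.618, 0.618, -0.344, 0.344]
force: [0.3, 0.1, -0.3]
grip_width: 1.004
t 2.4333 pos [545.6 170.3 125.7] zyaw 31.8 ydir [-0.  0. -1.] F [ 0.3  0.1 -0.3] w 1.004
dp [17.4 93.6  5.1] roll 0.0001 joints [ 0.1   0.54  1.51  0.    1.09 -0.46]
```

View pics/a1.png

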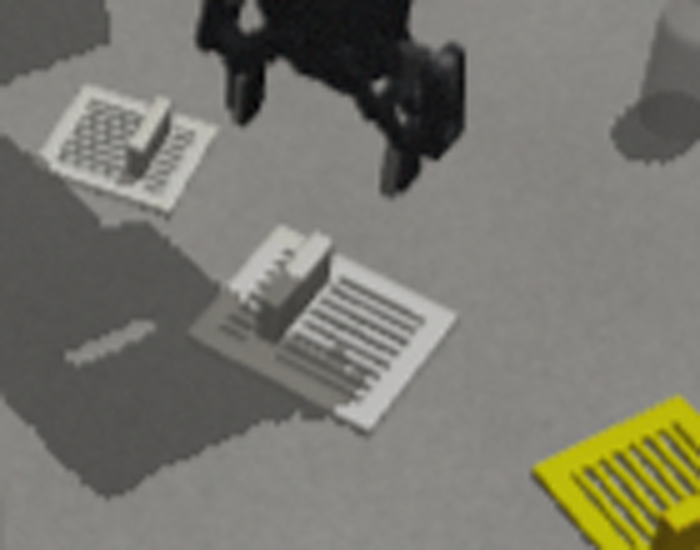

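The crop shows the open jaws above and just short of the rib, lined up with its thickness. The small look-alike is clear of the fingers.

```bash
python3 -m crank '[{"dp":[17,20,5],"roll":0,"gripper":0},{"dp":[17,50,5],"roll":0,"gripper":0},{"dp":[17,75,5],"roll":0,"gripper":0},{"dp":[17,93,5],"roll":0,"gripper":0},{"dp":[17,93,5],"roll":0,"gripper":0},{"dp":[17,93,5],"roll":0,"gripper":0},{"dp":[17,93,5],"roll":0,"gripper":0}]'
python3 - <<'E'
from h import *
go([*(G-20*u(GY)),32],GY)
E
python3 -m crank '[{"dp":[0,0,0],"roll":0,"gripper":255},{"dp":[0,0,0],"roll":0,"gripper":255},{"dp":[0,0,0],"roll":0,"gripper":255},{"dp":[0,0,0],"roll":0,"gripper":255},{"dp":[0,0,0],"roll":0,"gripper":255},{"dp":[0,0,0],"roll":0,"gripper":255},{"dp":[0,0,0],"roll":0,"gripper":255},{"dp":[0,0,0],"roll":0,"gripper":255},{"dp":[0,0,0],"roll":0,"gripper":255},{"dp":[0,0,0],"roll":0,"gripper":255}]' 90
```

```text
time_s: 3.07
eef_pos: [559.7, 158.8, 34.3]
ee_rot: [0.618, -0.618, 0.343, -0.344]
force: [0.5, -0.9, 1.7]
grip_width: 1.001
t 3.0667 pos [559.7 158.8  34.3] zyaw 31.86 ydir [ 0.002  0.    -1.   ] F [ 0.5 -0.9  1.7] w 1.001
dp [ 0.1  2.3 -0.9] roll 0.001 joints [ 0.08  0.69  1.54  0.    0.91 -0.48]
time_s: 3.9
eef_pos: [559.4, 158.2, 33.0]
ee_rot: [0.618, -0.618, 0.344, -0.344]
force: [-0.1, -0.9, 5.7]
grip_width: 0.149
```

```bash
python3 -m crank '[{"dp":[0,-15,0],"roll":0,"gripper":255},{"dp":[0,-40,0],"roll":0,"gripper":255},{"dp":[0,-65,0],"roll":0,"gripper":255},{"dp":[0,-85,0],"roll":0,"gripper":255},{"dp":[0,-90,0],"roll":0,"gripper":255},{"dp":[0,-90,0],"roll":0,"gripper":255},{"dp":[0,-90,0],"roll":0,"gripper":255}]'
python3 - <<'E'
from h import *
r=C-60*u(CY);print(r);go([*r,123],CY)
E
```

```text
time_s: 4.48
eef_pos: [558.6, 158.1, 121.3]
ee_rot: [-0.617, 0.618, -0.344, 0.343]
force: [0.3, -0.3, -2.5]
grip_width: 0.15
[ 495.08405991 -204.19726379]
t 4.4833 pos [558.6 158.1 121.3] zyaw 31.8 ydir [-0.002 -0.    -1.   ] F [ 0.3 -0.3 -2.5] w 0.15
dp [ 274.5   -1.6 -244.9] roll 0.2782 joints [ 0.07  0.56  1.49 -0.    1.09 -0.48]
```

```bash
python3 -m crank '[{"dp":[15,-1,-13],"roll":0.05,"gripper":255},{"dp":[38,-1,-34],"roll":0.1,"gripper":255},{"dp":[65,-1,-58],"roll":0.15,"gripper":255},{"dp":[92,-1,-82],"roll":0.2,"gripper":255},{"dp":[119,-1,-106],"roll":0.25,"gripper":255},{"dp":[146,-1,-130],"roll":0.278,"gripper":255},{"dp":[173,-1,-154],"roll":0.278,"gripper":255},{"dp":[200,-1,-178],"roll":0.278,"gripper":255},{"dp":[227,-1,-202],"roll":0.278,"gripper":255},{"dp":[245,-1,-219],"roll":0.278,"gripper":255}]'
python3 - <<'E'
from h import *
go([*(C-60*u(CY)),123],CY)
E
```

```text
time_s: 5.32
eef_pos: [500.9, -167.9, 121.9]
ee_rot: [-0.564, 0.564, -0.428, 0.426]
force: [0.7, -0.2, -1.3]
grip_width: 0.143
t 5.3167 pos [ 500.9 -167.9  121.9] zyaw 15.78 ydir [-0.002  0.001 -1.   ] F [ 0.7 -0.2 -1.3] w 0.143
dp [ 33.3  -1.2 -15.4] roll -0.0014 joints [-0.55  0.46  1.65 -0.    1.03 -0.82]
```

```bash
python3 -m crank '[{"dp":[20,0,-9],"roll":0,"gripper":255},{"dp":[34,0,-16],"roll":0,"gripper":255},{"dp":[34,0,-16],"roll":0,"gripper":255},{"dp":[34,0,-16],"roll":0,"gripper":255},{"dp":[34,0,-16],"roll":0,"gripper":255}]'
python3 - <<'E'
from h import *
go([*(C-60*u(CY)),123],CY)
p=eyes.capture("scene");q=eyes.capture("top")
a=[cv2.resize(p['color'][170:290,165:315,::-1],None,fx=4,fy=4,interpolation=cv2.INTER_CUBIC)]
b=cv2.resize(q['color'][150:270,325:425,::-1],None,fx=4,fy=4,interpolation=cv2.INTER_CUBIC)
cv2.imwrite("pics/b1.png",cv2.resize(np.hstack([a[0],b]),None,fx=.8,fy=.8))
for n,x in(("s",p),("t",q)):
  for l,z in(("grille_edge",88),("flap_edge",65),("rib",117)):
    print(n,l,[(plane(x,d['centre'],z).round(1)[:2],round(d['confidence'],2)) for d in models.spot_point(x,l)][:5])
e=C+0*u(CY);print("exp edge",C+40*u(CY)*0+20*u(CY),"flap",C+40*u(CY))
E
```

```text
time_s: 5.73
eef_pos: [495.8, -201.5, 122.6]
ee_rot: [0.564, -0.564, 0.427, -0.425]
force: [-0.6, -0.5, -0.8]
grip_width: 0.151
t 5.7333 pos [ 495.8 -201.5  122.6] zyaw 15.89 ydir [-0.002  0.001 -1.   ] F [-0.6 -0.5 -0.8] w 0.151
dp [ 2.4 -0.4 -1.5] roll 0.0006 joints [-0.61  0.47  1.63  0.    1.04 -0.88]
s grille_edge [(array([ 578.6, -183.6]), 0.93), (array([447.2,  54. ]), 0.86), (array([764.9, 232.2]), 0.75)]
s flap_edge [(array([ 589. , -188.8]), 0.86)]
s rib [(array([ 487.8, -205.9]), 0.88), (array([834.2, 223.8]), 0.77), (array([483.6,  96.7]), 0.58), (array([ 655.5, -180.8]), 0.31)]
t grille_edge [(array([679.1, 258.6]), 0.8), (array([363.5,  79.8]), 0.59), (array([ 584. , -175.2]), 0.53), (array([ 526.6, -199.9]), 0.33)]
t flap_edge [(array([ 585.7, -183.8]), 0.76)]
t rib [(array([402.3, 132.7]), 0.73), (array([762.8, 275.6]), 0.68)]
exp edge [ 572.0386467 -182.3342454] flap [ 591.27729339 -176.8684908 ]
```

View pics/b1.png

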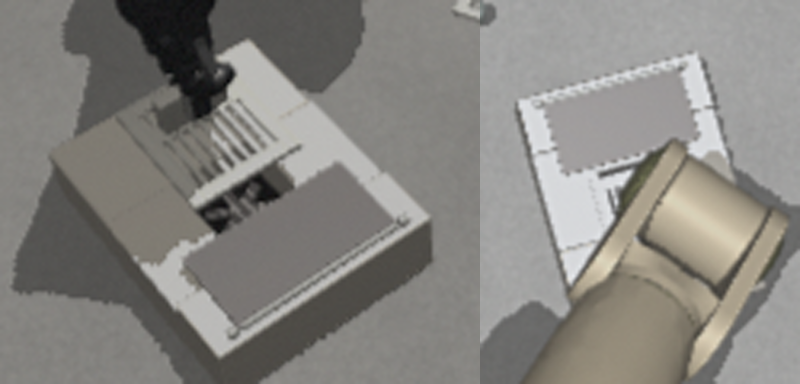

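The grille hangs in the jaws over the deck, with its front edge about 20 mm short of the flap. In the scene crop that edge runs (192,205)–(300,148), against (187,262)–(340,163) for the flap. They don't look quite parallel, so I'll quantify that.

```bash
python3 - <<'E'
from h import *
p=eyes.capture("scene");q=eyes.capture("top")
v=u(CY+90);s,M=T()
o=np.array(s['eef_pos'])[:2]+80*u(CY)
def P(x,xy,z):return proj(x,np.array([*xy,z])).round(1)
for n,x in(("s",p),("t",q)):
  print(n,"flap exp",[P(x,C+40*u(CY)+k*75*v,69) for k in(-1,1)],"hinge",[P(x,C+120*u(CY)+k*75*v,69) for k in(-1,1)])
  print(n,"grille exp",[P(x,o+k*50*v,z) for z in(89,94) for k in(-1,1)])
def draw(x,c,w,h,k):
  im=cv2.resize(x['color'][c[1]-h:c[1]+h,c[0]-w:c[0]+w,::-1],None,fx=k,fy=k,interpolation=cv2.INTER_CUBIC)
  def L(a,b,col):
    f=lambda z:tuple(int(round((z[i]+.5-(c[i]-(w,h)[i]))*k)) for i in(0,1));cv2.line(im,f(a),f(b),col,1)
  L(*[P(x,C+40*u(CY)+j*75*v,69) for j in(-1,1)],(0,0,255))
  L(*[P(x,C+120*u(CY)+j*75*v,69) for j in(-1,1)],(0,0,255))
  for z in(89,94):L(*[P(x,o+j*50*v,z) for j in(-1,1)],(0,200,0))
  for j in(-1,1):L(P(x,C-130*u(CY)+j*100*v,55),P(x,C+70*u(CY)+j*100*v,55),(255,0,0))
  L(P(x,C-130*u(CY)+100*v,55),P(x,C-130*u(CY)-100*v,55),(255,0,0))
  return im
cv2.imwrite("pics/b2.png",np.hstack([draw(p,(240,225),40,50,5),draw(q,(372,190),40,50,5)]))
E
```

```text
s flap exp [array([223. , 250.7]), array([272.3, 219.9])] hinge [array([241.1, 272.3]), array([291.1, 239.6])]
s grille exp [array([226.8, 235.6]), array([260. , 215.4]), array([226.5, 234.5]), array([259.8, 214.2])]
t flap exp [array([393.5, 192.3]), array([350.6, 203.8])] hinge [array([386.8, 169.8]), array([344.2, 181.1])]
t grille exp [array([388.4, 198.8]), array([359.4, 206.6]), array([388.7, 198.6]), array([359.6, 206.5])]
```

View pics/b2.png

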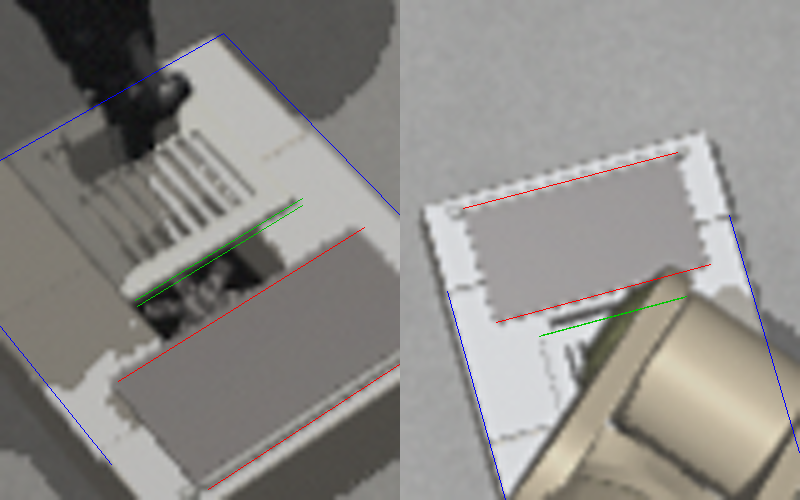

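The overlays match: the red flap lines and blue deck edges fall on the image edges, and the predicted green grille front edge lies on the real one to within about 2°. I'll lower it onto the deck.

```bash
python3 -m crank '[{"dp":[2,8,0],"roll":0,"gripper":255},{"dp":[2,16,0],"roll":0,"gripper":255},{"dp":[2,24,0],"roll":0,"gripper":255},{"dp":[2,29,0],"roll":0,"gripper":255},{"dp":[2,32,0],"roll":0,"gripper":255},{"dp":[2,34,0],"roll":0,"gripper":255},{"dp":[2,35,0],"roll":0,"gripper":255},{"dp":[2,36,0],"roll":0,"gripper":255},{"dp":[2,36,0],"roll":0,"gripper":255}]'
python3 - <<'E'
from h import *
go([*(C-60*u(CY)),88],CY)
E
```

```text
time_s: 6.98
eef_pos: [496.8, -204.6, 88.0]
ee_rot: [-0.564, 0.564, -0.426, 0.426]
force: [-0.1, 1.2, 0.9]
grip_width: 0.148
t 6.9833 pos [ 496.8 -204.6   88. ] zyaw 15.87 ydir [ 0. -0. -1.] F [-0.1  1.2  0.9] w 0.148
dp [-0.8 -0.  -1.5] roll 0.0002 joints [-0.61  0.53  1.65 -0.    0.96 -0.89]
```

```bash
python3 -m crank '[{"dp":[0,1,0],"roll":0,"gripper":255},{"dp":[0,1,0],"roll":0,"gripper":255},{"dp":[0,1,0],"roll":0,"gripper":255}]'
python3 - <<'E'
from h import *
p=eyes.capture("scene");s,M=T();v=u(CY+90)
o=np.array(s['eef_pos'])[:2]+20*u(CY)
c=(235,225);w,h,k=50,50,6
im=cv2.resize(p['color'][c[1]-h:c[1]+h,c[0]-w:c[0]+w,::-1],None,fx=k,fy=k,interpolation=cv2.INTER_CUBIC)
Q=np.array([[ (proj(p,np.array([*(o+a*u(CY)+b*v),60]))+.5-[c[0]-w,c[1]-h])*k for a,b in((60,-50),(60,50),(-60,50),(-60,-50))]])
cv2.polylines(im,Q.round().astype(int),True,(0,200,0),1);cv2.imwrite("pics/d1.png",im)
go([*(C-60*u(CY)),88],CY)
E
```

```text
time_s: 7.23
eef_pos: [496.8, -204.5, 88.0]
ee_rot: [-0.564, 0.564, -0.426, 0.426]
force: [-4.3, 2.1, 10.7]
grip_width: 0.149
t 7.2833 pos [ 496.8 -204.5   88. ] zyaw 15.88 ydir [ 0.001 -0.001 -1.   ] F [-4.4  2.8 11.2] w 0.148
dp [-0.8 -0.  -1.6] roll 0.0004 joints [-0.61  0.53  1.65 -0.    0.96 -0.89]
```

View pics/d1.png

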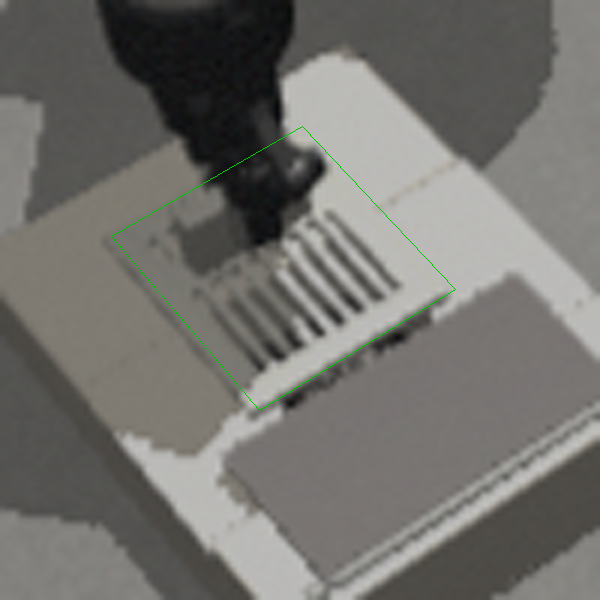

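The grille lies on the deck, its front edge parallel to the flap edge and about 20 mm short of it. The grille and the flap both sit about 1 px left of prediction in this camera, so the lateral alignment is fine. I'll slide with a light press.

```bash
python3 -m crank '[{"dp":[0,-0.6,3],"roll":0,"gripper":255},{"dp":[-1,-0.6,8],"roll":0,"gripper":255},{"dp":[-1,-0.6,13],"roll":0,"gripper":255},{"dp":[-1,-0.6,18],"roll":0,"gripper":255},{"dp":[-1,-0.6,23],"roll":0,"gripper":255},{"dp":[-1,-0.6,28],"roll":0,"gripper":255},{"dp":[-1,-0.6,28],"roll":0,"gripper":255},{"dp":[-1,-0.6,28],"roll":0,"gripper":255}]'
python3 - <<'E'
from h import *
go([*(C-10*u(CY)),88],CY)
p=eyes.capture("scene");crop(p,(240,235),45,45,6,"pics/e1.png")
E
```

```text
time_s: 7.95
eef_pos: [524.6, -195.8, 88.0]
ee_rot: [0.565, -0.564, 0.425, -0.427]
force: [2.2, 0.8, 4.9]
grip_width: 0.146
t 7.95 pos [ 524.6 -195.8   88. ] zyaw 15.89 ydir [ 0.003 -0.001 -1.   ] F [2.2 0.8 4.9] w 0.146
dp [-0.   0.  19.3] roll 0.0005 joints [-0.57  0.57  1.58  0.    0.99 -0.84]
```

View pics/e1.png

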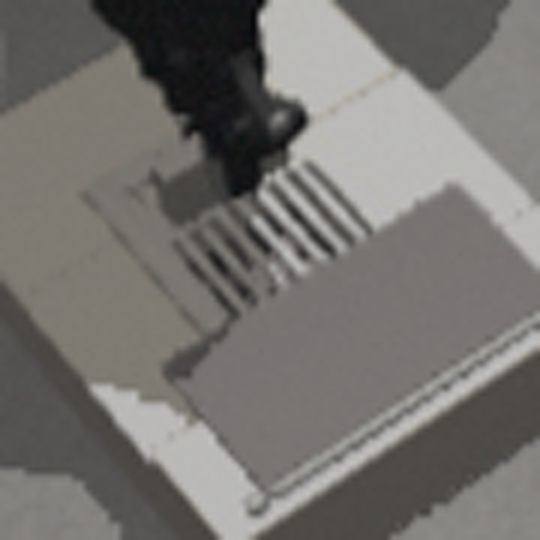

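The front edge is now under the flap, which is still closed. The flap overhangs the grille's left side by about 24 mm, against 25 expected, so it is centred.

```bash
python3 -m crank '[{"dp":[0,0,4],"roll":0,"gripper":255},{"dp":[0,0,8],"roll":0,"gripper":255},{"dp":[0,0,12],"roll":0,"gripper":255},{"dp":[0,0,15],"roll":0,"gripper":255},{"dp":[0,0,16],"roll":0,"gripper":255},{"dp":[0,0,17],"roll":0,"gripper":255},{"dp":[0,0,17],"roll":0,"gripper":255}]'
python3 - <<'E'
from h import *
go([*(C-10*u(CY)),88],CY)
E
python3 -m crank '[{"dp":[0,0,0.5],"roll":0,"gripper":255},{"dp":[0,0,1],"roll":0,"gripper":255},{"dp":[0,0,1.5],"roll":0,"gripper":255},{"dp":[0,0,2],"roll":0,"gripper":255},{"dp":[0,0,2],"roll":0,"gripper":255}]'
```

```text
time_s: 8.58
eef_pos: [539.8, -191.5, 88.0]
ee_rot: [-0.564, 0.565, -0.426, 0.426]
force: [-5.3, -0.8, 8.7]
grip_width: 0.149
t 8.5833 pos [ 539.8 -191.5   88. ] zyaw 15.89 ydir [-0.    -0.001 -1.   ] F [-5.3 -0.8  8.7] w 0.149
dp [-0.1 -0.   3.5] roll 0.0005 joints [-0.55  0.59  1.54 -0.    1.01 -0.82]
time_s: 9.0
eef_pos: [540.0, -191.6, 88.0]
ee_rot: [-0.563, 0.566, -0.427, 0.425]
force: [-18.3, -4.6, 15.0]
grip_width: 0.151
```

```bash
python3 -m crank '[{"dp":[0,0,0.7],"roll":0,"gripper":255},{"dp":[0,0,1.4],"roll":0,"gripper":255},{"dp":[0,0,1.4],"roll":0,"gripper":255},{"dp":[0,0,1.4],"roll":0,"gripper":255}]'
python3 - <<'E'
from h import *
go([*(C-10*u(CY)),88],CY)
s,_=T();print(s['wrist_torque'])
p=eyes.capture("scene");v=u(CY+90)
c=(235,232);w,h,k=50,50,6
im=cv2.resize(p['color'][c[1]-h:c[1]+h,c[0]-w:c[0]+w,::-1],None,fx=k,fy=k,interpolation=cv2.INTER_CUBIC)
def poly(o,x0,x1,b,z,col):
    Q=np.array([[(proj(p,np.array([*(o+a*u(CY)+y*v),z]))+.5-[c[0]-w,c[1]-h])*k for a,y in((x1,-b),(x1,b),(x0,b),(x0,-b))]])
    cv2.polylines(im,Q.round().astype(int),True,col,1)
poly(C,-50,70,50,60,(0,200,0));poly(C,40,120,75,69,(0,0,255));poly(C,-130,70,100,55,(255,0,0))
cv2.imwrite("pics/f1.png",im)
E
```

```text
time_s: 9.33
eef_pos: [540.1, -191.6, 88.0]
ee_rot: [-0.562, 0.566, -0.428, 0.424]
force: [-27.5, -5.9, 19.1]
grip_width: 0.149
t 9.3333 pos [ 540.1 -191.6   88. ] zyaw 15.9 ydir [-0.008 -0.001 -1.   ] F [-27.5  -5.9  19.1] w 0.149
dp [-0.2 -0.   3.3] roll 0.0007 joints [-0.54  0.6   1.53 -0.01  1.02 -0.82]
[-0.9993436   3.59083426  0.12418386]
```

View pics/f1.png

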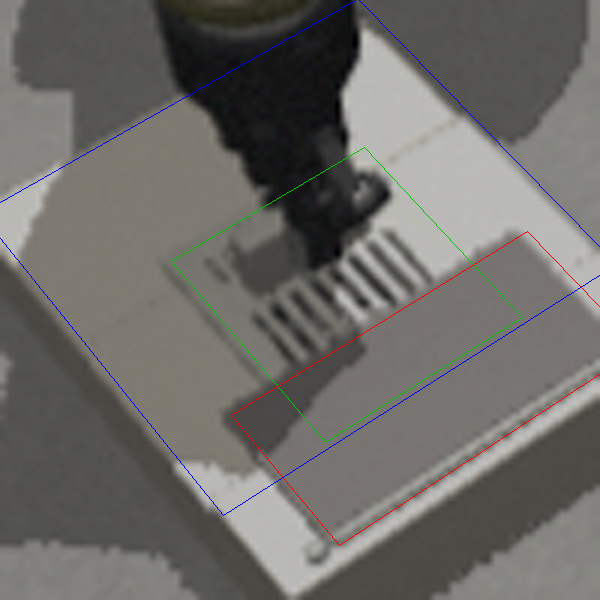

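The grille is against the stop: the push rose to 28 N with no further travel. Its rear corner matches the predicted home outline apart from the same 1 px camera offset that the flap shows, and the flap is closed. Next I'll ease the forward push and press down.

```bash
python3 -m crank '[{"dp":[0,0.5,-0.7],"roll":0,"gripper":255},{"dp":[0,1,-1.4],"roll":0,"gripper":255},{"dp":[0,1.5,-2],"roll":0,"gripper":255},{"dp":[0,1.8,-2],"roll":0,"gripper":255},{"dp":[0,1.8,-2],"roll":0,"gripper":255},{"dp":[0,1.8,-2],"roll":0,"gripper":255},{"dp":[0,1.8,-2],"roll":0,"gripper":255}]'
python3 - <<'E'
from h import *
go([*(C-10*u(CY)),88],CY)
E
```

```text
time_s: 9.97
eef_pos: [540.0, -191.6, 87.9]
ee_rot: [-0.563, 0.565, -0.426, 0.426]
force: [-20.9, -0.5, 28.3]
grip_width: 0.15
t 9.9667 pos [ 540.  -191.6   87.9] zyaw 15.91 ydir [-0.003 -0.002 -1.   ] F [-20.9  -0.5  28.3] w 0.15
dp [-0.2 -0.1  3.4] roll 0.0008 joints [-0.54  0.59  1.54 -0.    1.01 -0.82]
```

```bash
python3 -m crank '[{"dp":[0,0.6,-0.5],"roll":0,"gripper":255},{"dp":[0,0.6,-0.5],"roll":0,"gripper":255},{"dp":[0,0.6,-0.5],"roll":0,"gripper":255},{"dp":[0,0.6,-0.5],"roll":0,"gripper":255},{"dp":[0,0.6,-0.5],"roll":0,"gripper":255},{"dp":[0,0.6,-0.5],"roll":0,"gripper":255},{"dp":[0,0.6,-0.5],"roll":0,"gripper":255},{"dp":[0,0.6,-0.5],"roll":0,"gripper":255}]'
python3 - <<'E'
from h import *
go([*(C-10*u(CY)),88],CY)
p=eyes.capture("scene");cv2.imwrite("pics/g1.png",cv2.resize(p['color'][150:300,90:450,::-1],None,fx=2.2,fy=2.2,interpolation=cv2.INTER_CUBIC))
E
```

```text
time_s: 10.63
eef_pos: [540.0, -191.6, 87.9]
ee_rot: [-0.564, 0.565, -0.426, 0.426]
force: [-19.5, 0.5, 31.8]
grip_width: 0.147
t 10.6333 pos [ 540.  -191.6   87.9] zyaw 15.91 ydir [-0.001 -0.002 -1.   ] F [-19.5   0.5  31.8] w 0.147
dp [-0.2 -0.1  3.4] roll 0.0008 joints [-0.54  0.59  1.54 -0.    1.01 -0.82]
```

View pics/g1.png

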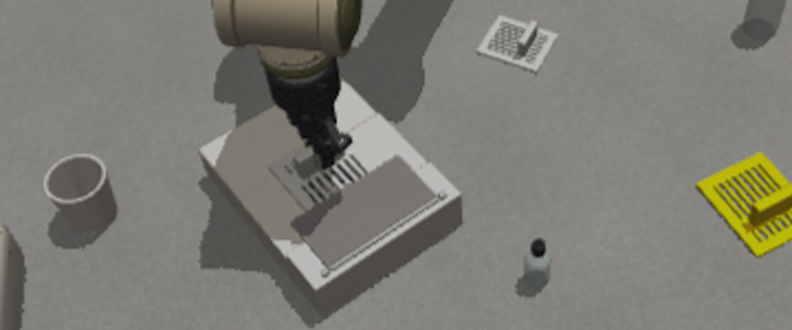

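The final view shows the grille tucked under the closed flap and held by the gripper, with the cup, polish bottle and look-alikes where they were. I'm handing it in.

```bash
python3 -c "
from rig import ctrl
print(ctrl.finish_job())"
```

```text
the job is handed in; nothing more can be done
None
```

The grille is back on the collector: I gripped it by its rib, laid it on the deck and slid it under the closed flap to the stop. I handed in at about 10.7 s, still gripping it and pressing down with about 32 N.

- **Home:** at the stop, 3.4 mm more commanded travel moved the tool only about 0.3 mm while the push rose to 28 N. It was still pushing forward with about 20 N at hand-in.
- **Square and flat:** the tool's heading matched the collector's to about 0.05°, and its height (87.9 mm) matched the grille lying on the deck. In the overlay, the grille and flap outlines were both about 1 px off in the same direction.
- **Flap and small things:** the flap looked closed, and the cup and polish bottle looked undisturbed. The spray bottle was only partly in the last picture, and I didn't measure any of these.
- **Disagreement:** the tool stopped about 3.4 mm short of the home position worked out from the first pictures. I put this down to measuring error in where I gripped the rib and where the collector sits, because the stop was hard and the overlay fitted.

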